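Turn the veneer to the curing lamp and hold the shutter open

ROBOT

A 7-joint arm with a two-finger parallel gripper is mounted at the origin on the work surface. World frame = base frame: x ahead of the robot, y to its left, z up, the work surface at z = 0. Lengths are in m, angles in rad, forces in N, time in s.
With the tool pointing down it reaches from about 0.425 to 0.975 m from the base axis. Payload 16.7 kg.
Tool frame: the origin (TCP) lies midway between the tips of the shut fingers; the grasp point (between the pads) lies 19 mm behind it; z points along the fingers, y is the line along which they close (so a half turn about z gives the same grasp; the last joint's range is limited). The gripper opens to 85 mm and grips with 20 to 120 N. Pads are 22 mm wide; open, the fingers measure 114 mm over their backs; the gripper's body (76 mm by 85 mm) begins 54 mm behind the grasp point. The pads swing forward as they close: fully open they stand 13 mm farther back than shut.
Start: joints at [-1.464, 0.426, 0.074, 1.606, -0.034, 1.111, -0.067], TCP at [0.171, 0.653, 0.231] pointing down, gripper open.
Joint ranges: [-2.85, 2.85], [-0.5, 2.14], [-1.23, 1.37], [0.21, 2.46], [-1.02, 4.16], [0.16, 2.05], [-2.73, 2.73]. Speed limits (rad/s): [1.89, 1.89, 2.39, 2.39, 3.01, 3.01, 3.01].

INTERFACE

Orientations are given as a unit quaternion [w, x, y, z].
In Python, from cell import arm gives the robot as it stands. Calls block until the motion is done:
- arm.reach(position, orientation): joint-space move of the TCP to a pose.
- arm.move_linear(position, orientation=None, speed=0.15): straight line of the TCP; orientation=None keeps the orientation; speed is the mean speed in m/s.
- arm.set_joints(angles): joint-space move.
- arm.let_go() and arm.close_gripper(f_grip=None): open the fingers fully, or close them until they stop; f_grip is the grip in N (None keeps the last).
- arm.dwell(seconds).
- arm.solve_ik(position, orientation): joint angles nearest the present ones, or None.
- arm.get_obs(): the state.
- arm.snapshot(name): name is "scene" or "side" or "wrist"; returns the picture (420x560x3 uint8, red, green, blue); there is no depth.
- arm.calibration(name): a dict with "camera_matrix" (3x3 intrinsics, pixels), "rvec" (rotation vector, rad) and "tvec" (3), from world to camera coordinates, as OpenCV has them; the wrist camera has in their place "mount" (4x4, takes a point from camera to tool coordinates, whose origin is the TCP and whose axes are the flange's). Camera axes: x right, y down, z forward; pixel columns grow to the right and rows downward; lengths in m; the calibration is good to about 2 mm. A picture is of the moment at which its call begins: read the wrist's pose just before it. calibration takes no time and is no camera call.
A pose or a line that the arm cannot do raises arm.MotionError and nothing moves.
- arm.job_done(): hands the job in; it is judged then, once.
Trained networks look in the newest picture that a camera, given by its name, has taken for a name from the list of things; names that differ only in an ending like _2 or _b are one class to them, and where a whole thing is asked for, a point or a joint stands for the part that bears it (a point fixed in the world has none). Each returns a list of dicts, best first, with "score" (0 to 1); they miss things now and then, are a little off and sometimes report something else, mostly with a low value. They report only what shows in the picture. A call takes as long as a camera call. They do not tell look-alikes from the thing itself.
- arm.spot_in(camera, label): "xyz" ([x, y, z] in m, in world coordinates, good to about 4 mm: the middle of the surface that is visible of it).
- arm.silhouettes(camera, label): "region" (420x560 bool, what is visible of it).
The state is a dict: "t": time; "joint_positions": joint angles; "qd": joint speeds; "joint_efforts": joint torques, N m; "tcp_pos": TCP position; "eef_rot": TCP orientation; "ft_force": force on the tool from outside, world axes, zero at the start; "torque": the same for the moment, N m; "width": finger opening in m; "finger_force": force on a finger pad.
Only numpy, scipy, OpenCV 4.12 (cv2) and the standard library are available. Lean on these libraries where they do the work, as an engineer would, in place of code of your own. Each camera call takes 0.05 s, during which the arm holds its last target. There are 200 camera calls.

TASK

Open the fixture's sliding jaw, give the model block a quarter turn so that its white veneer faces the lamp window, stand it back on the jaw bed in the middle of the jaws and close the jaw on it again. Then let go of the fixture, pull the lamp's orange spring shutter out by its upright fin until its black pointer is level with the red mark on the scale, and finish while still gripping the fin and holding the shutter there. Leave the other things on the trolley as they are.

Things in the scene. Friction and masses are not known exactly. Their poses are not given: they have to be found in the camera images.
- station: Fixed curing station: grey plate 250 x 250 x 12 mm, slide-jaw fixture on the right, white lamp housing on the left (x -75 to 105, y 50 to 140, top z 85; window in its side y = 50, at x = 30). Origin on the trolley top, 15 mm to -y of the plate's centre; x away from the robot, y left to the lamp, z up. Station positions below are in this frame, mm. Jaw and shutter slide along its x.
- nest (a point): Middle of the jaw bed, where the block's underside centre belongs: station (30, -30, 16), axes as the station. The bed is a flat aluminium strip 44 mm wide; the jaws, 50 mm wide (y), stand to z 36 mm, so 40 mm of the standing block is free above them. The fixed jaw's face is 20.2 mm to +x of this point.
- jaw (a joint): Travel of the dark steel sliding jaw, m: 0 = closed on the 40 mm block (clamping face 20.2 mm to -x of the nest; it starts there), grows as the jaw is pulled along station -x, 0.03 = fully open. It needs about 2.5 N to slide and stays where it is left.
- jaw_grip (a point): Grip point of the sliding jaw's black upright fin, 14 mm thick (station x), 34 mm wide (y), z 25 to 69 mm; the point lies in the fin's middle, 55 mm above the trolley. When closed it stands at station (-70, -30). Grip it from above with the fingers closing along station x.
- block: Model block of yellow dental stone, 40 x 40 x 60 mm high, about 0.19 kg. Origin: centre of its underside; z up; its +x side carries the white veneer. It starts standing on the nest with the veneer towards the sliding jaw (station -x).
- veneer (a point): The white ceramic veneer, 22 x 26 mm, flush on the block's +x side: the point is on that side's middle line, 41 mm above the block's underside. A dark blue stripe on the block's top runs along the same side.
- shutter: Orange spring shutter of the lamp: a plate over the window and a slide plate on the housing's top (its top at z 91 mm), with an upright fin. Slides along station -x, up to 65 mm from shut; a spring draws it shut with about 4 N when shut, 10 N at 50 mm. Origin at the station's origin when shut, moves with it; axes as the station.
- shutter_grip (a point): Grip point of the shutter's orange upright fin, 14 mm thick (station x), 36 mm wide (y), from z 91 to 134 mm; the point lies in its middle at z 117 mm, when shut at station (-25, 90). Grip it from above with the fingers closing along station x.
- pointer (a point): The tip of the small black pointer on the shutter's left edge, beside the scale, 70 mm to +x of the shutter's grip point. When shut at station (45, 123).
- mark: The red mark, 3 x 14 mm, on the white scale on top of the lamp housing; origin at its middle, axes as the station. Its place along the scale varies: 28 to 50 mm to -x of the shut pointer. The pointer is level with it when both have the same station x.
- amber_jar: Bystander: amber jar, 48 mm across, 60 mm high, to the right of the station; origin under its centre.
- dish: Bystander: small green glass dish, 44 mm across, 25 mm high, to the right of the station; origin under its centre.
- mirror: Bystander: dental mirror, 170 mm long, lying beyond the station; origin under its middle.
- tweezers: Bystander: steel tweezers, 120 mm long, lying to the left of the station; origin under the middle.
- dropper: Bystander: blue dropper bottle, 32 mm across, 85 mm high, to the left of the station; origin under its centre.
- veneer_tray: Bystander: clear open tray 120 x 90 x 30 mm with spare veneers, far left; origin under its centre.
- forceps: Bystander: steel forceps, 115 mm long, lying at the right; origin under its middle.
Not all that is in view belongs to the job. Leave any turquoise look-alike of the block alone.

How it is judged:
By the outcome, as a careful person would: the job done as asked, in the order asked, and still so for the second after the job is handed in, while the arm keeps its last pose, push and grip.
It also fails if it takes over 58 s, if anything falls off the work surface, if the arm or the gripper's body presses on something with over 40 N, if the wrist force passes 120 N, or if a joint passes its speed limit or range.

## Working session

There is one attempt and no reset: what is moved stays moved. The work goes in short steps, each a Python script; the robot and the scene stay as the last script left them, time stands still between calls to the robot, and variables do not carry over. Pictures are saved under pics/ and viewed, at most 10 in all, crops included, and the job is handed in when it is done.

```bash
ls; mkdir -p pics
python3 - <<'E'
from cell import arm
import cv2,numpy as np
for c in ["scene","side"]:
    im=arm.snapshot(c); cv2.imwrite(f"pics/{c}0.png",im[:,:,::-1])
    k=arm.calibration(c); R=cv2.Rodrigues(np.array(k["rvec"]))[0]
    print(c,"cam at",(-R.T@np.array(k["tvec"]).ravel()).round(3), np.array(k["camera_matrix"]).round(1).tolist())
    for l in ["station","block","jaw_grip","shutter_grip","shutter","pointer","mark","veneer","amber_jar","dish","dropper","veneer_tray"]:
        print(l,[(np.round(d["xyz"],3).tolist(),round(d["score"],2)) for d in arm.spot_in(c,l)[:3]])
o=arm.get_obs(); print(o["t"],o["tcp_pos"],o["eef_rot"],o["width"],o["ft_force"])
print(arm.calibration("wrist"))
E
```

```text
pics
scene cam at [1.293 0.617 0.84 ] [[405.6, 0.0, 277.0], [0.0, 405.6, 206.0], [0.0, 0.0, 1.0]]
station [([0.598, 0.099, 0.03], 0.65)]
block [([0.599, 0.011, 0.067], 0.52)]
jaw_grip [([0.496, -0.009, 0.035], 0.6)]
shutter_grip [([0.54, 0.106, 0.094], 0.82)]
shutter [([0.537, 0.108, 0.088], 0.64), ([0.508, 0.219, 0.006], 0.3)]
pointer [([0.536, 0.109, 0.093], 0.62)]
mark [([0.7, 0.122, 0.01], 0.56), ([0.424, -0.449, 0.006], 0.22)]
veneer [([0.803, -0.016, 0.051], 0.91), ([0.596, 0.015, 0.065], 0.57)]
amber_jar [([0.685, -0.132, 0.038], 0.86), ([0.601, 0.1, 0.032], 0.54)]
dish [([0.562, -0.187, 0.025], 0.42)]
dropper [([0.628, 0.258, 0.048], 0.8)]
veneer_tray [([0.497, 0.439, 0.003], 0.56)]
side cam at [ 0.3   -0.951  0.765] [[390.2, 0.0, 281.8], [0.0, 390.2, 206.4], [0.0, 0.0, 1.0]]
station [([0.529, 0.049, 0.019], 0.97)]
block [([0.79, -0.043, 0.039], 0.81)]
jaw_grip [([0.516, -0.018, 0.034], 0.93)]
shutter_grip [([0.552, 0.088, 0.093], 0.64)]
shutter [([0.553, 0.088, 0.093], 0.77), ([0.584, -0.014, 0.058], 0.19)]
pointer [([0.552, 0.086, 0.087], 0.73)]
mark []
veneer [([0.586, -0.
[... 234 characters left out ...]
.041], 0.32)]
1.3 [0.17146878 0.65283509 0.23130262] [-1.36970265e-05  1.28087767e-01  9.91762836e-01 -1.60865788e-05] 0.08535658633736506 [ 0.08367936  0.21219837 -0.94183254]
{'camera_matrix': array([[324.86459396,   0.        , 280.89054852],
       [  0.        , 324.86459396, 203.72942997],
       [  0.        ,   0.        ,   1.        ]]), 'mount': array([[-6.62244139e-04, -9.58917291e-01, -2.83685019e-01,
         7.24492000e-02],
       [ 9.99998288e-01, -1.12522311e-03,  1.46906908e-03,
        -3.74383877e-04],
       [-1.72792468e-03, -2.83683560e-01,  9.58916395e-01,
        -1.42058855e-01],
       [ 0.00000000e+00,  0.00000000e+00,  0.00000000e+00,
         1.00000000e+00]])}
```

View pics/scene0.png

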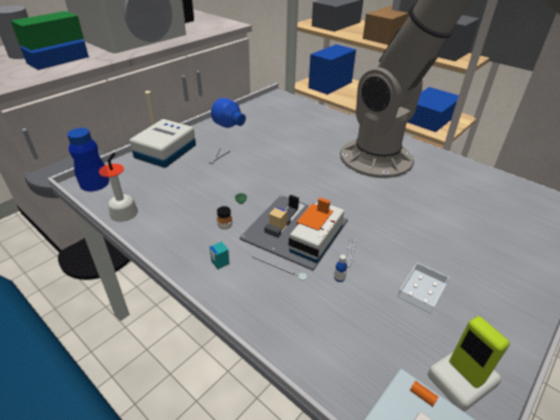

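View pics/side0.png

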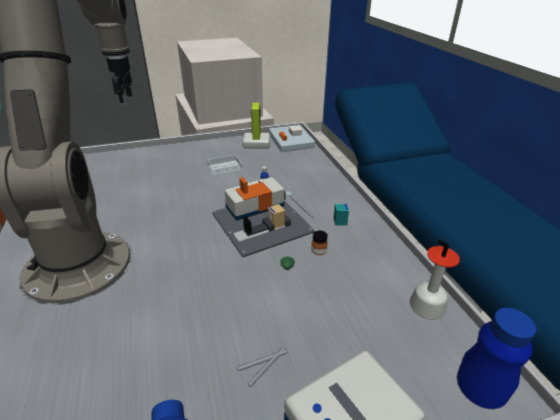

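Candidates for the block are the yellow block with a blue stripe, standing in the fixture (scene 279,217; side 277,216), and the turquoise look-alike (scene 219,254; side 341,214). I choose the yellow one. The station is near (0.58, 0.04) and slightly yawed. Next is a close wrist view from above.

```bash
cat > h.py <<'E'
from cell import arm
import cv2,numpy as np
from scipy.spatial.transform import Rotation as Rt
def q(a): # tool down, tool x axis at world angle a
    return np.array([0,np.cos(a/2),np.sin(a/2),0])
def wcam(o):
    c=arm.calibration("wrist"); T=np.eye(4); w=o["eef_rot"]
    T[:3,:3]=Rt.from_quat([w[1],w[2],w[3],w[0]]).as_matrix(); T[:3,3]=o["tcp_pos"]
    return np.linalg.inv(T@c["mount"]), c["camera_matrix"]
def proj(P,V,K):
    p=(np.c_[P,np.ones(len(P))]@V.T)[:,:3]@K.T
    return p[:,:2]/p[:,2:]
E
python3 - <<'E'
from h import *
for a in [-90,-60,-120,90,60,120,180,0]:
    for p in [(.59,-.03,.31),(.59,.09,.31)]:
        s=arm.solve_ik(np.array(p),q(np.radians(a))); print(a,p,None if s is None else np.round(s,2))
try: arm.reach(np.array([.59,-.03,.30]),q(np.radians(-90)))
except arm.MotionError as e: print(e)
o=arm.get_obs(); im=arm.snapshot("wrist"); cv2.imwrite("pics/w1.png",im[:,:,::-1])
np.savez("w1.npz",im=im,p=o["tcp_pos"],r=o["eef_rot"]); print(o["t"],o["tcp_pos"],o["eef_rot"])
for l in ["block","jaw_grip","shutter_grip","pointer","mark","veneer"]:
    print(l,[(np.round(d["xyz"],3).tolist(),round(d["score"],2)) for d in arm.spot_in("wrist",l)[:3]])
E
```

```text
-90 (0.59, -0.03, 0.31) [-1.    0.55  1.37  1.75 -0.56  1.31 -2.64]
-90 (0.59, 0.09, 0.31) [ 0.53  0.4  -1.03  1.65  0.35  1.3   2.58]
-60 (0.59, -0.03, 0.31) [-0.95  0.44  1.22  1.75 -0.44  1.26 -2.24]
-60 (0.59, 0.09, 0.31) [-1.14  0.46  1.22  1.74 -0.45  1.27 -2.43]
-120 (0.59, -0.03, 0.31) [ 0.74  0.39 -1.03  1.66  0.34  1.29  2.26]
-120 (0.59, 0.09, 0.31) [-0.59  0.25  0.41  1.71 -0.1   1.21  2.46]
90 (0.59, -0.03, 0.31) [-0.79  0.32  0.93  1.74 -0.27  1.22  0.21]
90 (0.59, 0.09, 0.31) [-0.86  0.29  0.76  1.72 -0.21  1.21 -0.05]
60 (0.59, -0.03, 0.31) [-0.81  0.33  0.96  1.74 -0.28  1.22 -0.3 ]
60 (0.59, 0.09, 0.31) [-0.89  0.3   0.8   1.73 -0.23  1.21 -0.56]
120 (0.59, -0.03, 0.31) [-0.77  0.31  0.9   1.74 -0.26  1.22  0.72]
120 (0.59, 0.09, 0.31) [-0.83  0.28  0.71  1.72 -0.19  1.21  0.46]
180 (0.59, -0.03, 0.31) [-0.75  0.3   0.88  1.74 -0.25  1.21  1.76]
180 (0.59, 0.09, 0.31) [-0.75  0.26  0.6   1.72 -0.16  1.21  1.47]
0 (0.59, -0.03, 0.31) [-0.87  0.36  1.07  1.75 -0.34  1.23 -1.29]
0 (0.59, 0.09, 0.31) [-1.01  0.34  0.97  1.73 -0.3   1.23 -1.53]
4.1333 [ 0.5901083  -0.02934675  0.29981696] [ 7.23515754e-05  7.07655622e-01 -7.06557499e-01 -1.29634247e-04]
block [([0.59, -0.005, 0.073], 0.95), ([0.788, -0.034, 0.06], 0.77), ([0.617, 0.241, 0.034], 0.28)]
jaw_grip [([0.523, -0.008, 0.035], 0.7)]
shutter_grip [([0.546, 0.096, 0.09], 0.94)]
pointer [([0.545, 0.093, 0.09], 0.84)]
mark [([0.543, 0.091, 0.092], 0.66)]
veneer [([0.588, -0.002, 0.077], 0.95), ([0.79, -0.032, 0.065], 0.91)]
```

View pics/w1.png

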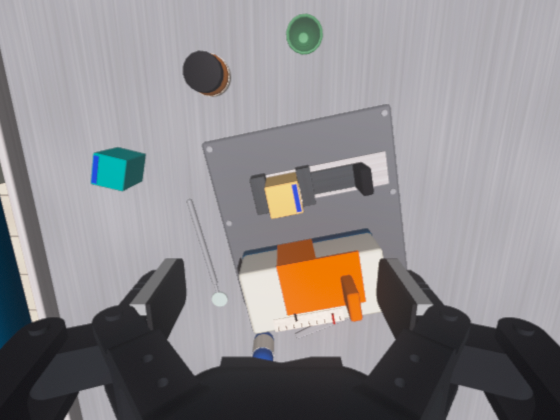

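The wrist view shows the yellow block at (283,195) with the blue stripe towards the sliding jaw's fin at (363,178). The shutter fin is at (352,300), and the pointer and red mark are near (295,316) and (333,318). One close crop will confirm the choice and give me fitting points.

Run:
```python
import numpy as np,cv2
im=np.load("w1.npz")["im"][95:345,195:415,::-1]
cv2.imwrite("pics/w1c.png",cv2.resize(im,None,fx=2.4,fy=2.4,interpolation=cv2.INTER_CUBIC))
```

```text
(no output)
```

View pics/w1c.png

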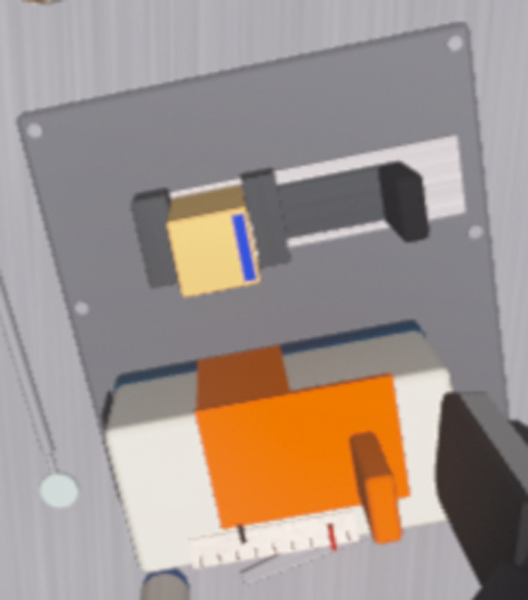

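The crop confirms the yellow block, with its stripe on the sliding-jaw side. The pointer tip is at crop (244,541) and the red mark at crop (333,537), so the mark lies to station -x. Now I fit the station pose.

Run:
```python
from h import *
from scipy.optimize import least_squares
d=np.load("w1.npz"); V,K=wcam(dict(tcp_pos=d["p"],eef_rot=d["r"]))
C=[((125,-110,12),(17,117)),((-125,-110,12),(468,22)),((50,-10,76),(184,297)),((10,-10,76),(260,283)),((50,-50,76),(167,222)),((10,-50,76),(244,207)),
((105,140,85),(146,571)),((105,50,85),(106,430)),((-75,50,85),(452,368)),((45,123,90),(244,541)),((-32,108,134),(401,540)),((-18,108,134),(376,543)),((-77,-13,69),(428,238))]
P=np.array([c[0] for c in C])/1e3; U=np.array([c[1] for c in C])/2.4+[195,95]
def W(P,v): return P@Rt.from_euler('z',v[2]).as_matrix().T+[v[0],v[1],v[3] if len(v)>3 else 0]
def f(v): return (proj(W(P,v),V,K)-U).ravel()
for v0 in ([.58,.03,.2],[.58,.03,.2,0]):
    s=least_squares(f,v0,loss='soft_l1'); print(s.x.round(4),np.degrees(s.x[2])); print(s.fun.reshape(-1,2).round(1).tolist())
s=least_squares(f,[.58,.03,.2],loss='soft_l1')
# mark x, z ~86
g=least_squares(lambda m:(proj(W(np.array([[m[0],m[1],.086]]),s.x),V,K)-(np.array([333,537])/2.4+[195,95])).ravel(),[0,.12]); print("mark station",g.x)
g=least_squares(lambda m:(proj(W(np.array([[m[0],m[1],.090]]),s.x),V,K)-(np.array([244,541])/2.4+[195,95])).ravel(),[0,.12]); print("pointer station",g.x)
np.save("st.npy",s.x)
```

```text
[0.5508 0.026  0.2067] 11.84085182729884
[[-2.1, -0.3], [0.8, -1.6], [-0.8, 0.5], [0.5, -0.2], [-1.1, -0.2], [0.7, -0.9], [-1.9, 3.1], [-1.9, 1.4], [0.2, -0.3], [0.1, -1.0], [2.2, 0.8], [0.1, 1.8], [1.6, 0.2]]
[ 0.5501  0.028   0.2047 -0.0058] 11.729309378817371
[[-0.3, 0.5], [-0.0, 0.2], [-0.1, 0.4], [0.7, -0.2], [-0.2, 0.2], [1.2, -0.3], [-1.2, 1.3], [-0.8, 0.4], [-0.9, -0.7], [0.2, -2.5], [1.3, -0.9], [-0.6, 0.0], [0.8, 0.6]]
mark station [-0.00107087  0.13457297]
pointer station [0.04541495 0.12440274]
```

Run:
```python
from h import *
v=np.load("st.npy"); a=v[2]+np.pi/2
arm.reach(np.array([.545,.085,.30]),q(a)); arm.dwell(.2)
o=arm.get_obs(); im=arm.snapshot("wrist"); np.savez("w2.npz",im=im,p=o["tcp_pos"],r=o["eef_rot"]); print(o["t"],o["tcp_pos"],o["joint_positions"].round(2) if hasattr(o["joint_positions"],'round') else o["joint_positions"])
V,K=wcam(o); P=np.array([[0,15,12]])/1e3@Rt.from_euler('z',v[2]).as_matrix().T+[v[0],v[1],0]
c=proj(P,V,K)[0].astype(int); print(c)
x0,y0=max(0,c[0]-140),max(0,c[1]-130); print(x0,y0)
cv2.imwrite("pics/w2c.png",cv2.resize(im[y0:y0+240,x0:x0+300,::-1],None,fx=2.4,fy=2.4,interpolation=cv2.INTER_CUBIC))
```

```text
7.1583 [0.54497994 0.08500868 0.29979323] [ 0.45  0.26 -0.85  1.76  0.21  1.21 -0.25]
[276 196]
136 66
```

View pics/w2c.png

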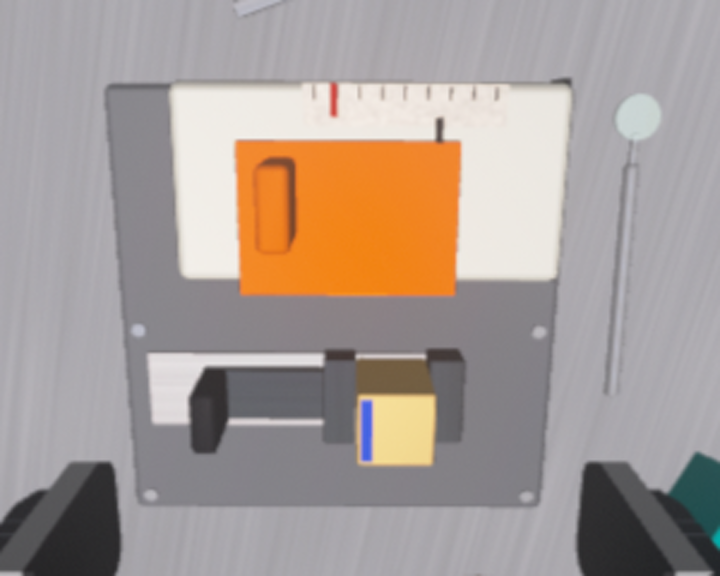

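```bash
cat > fit.py <<'E'
from h import *
from scipy.optimize import least_squares
C1=[((125,-110,12),(17,117)),((-125,-110,12),(468,22)),((50,-10,76),(184,297)),((10,-10,76),(260,283)),((50,-50,76),(167,222)),((10,-50,76),(244,207)),
((105,140,85),(146,571)),((105,50,85),(106,430)),((-75,50,85),(452,368)),((-32,108,134),(401,540)),((-18,108,134),(376,543)),((-77,-13,69),(428,238))]
C2=[((50,-10,76),(435,393)),((10,-10,76),(358,393)),((50,-50,76),(435,465)),((10,-50,76),(358,465)),((-125,-110,12),(137,507)),((125,-110,12),(541,507)),((-125,140,12),(107,86)),
((-75,140,85),(170,82)),((105,140,85),(572,83)),((105,50,85),(557,279)),((-75,50,85),(180,279)),((-32,72,134),(256,252)),((-32,108,134),(256,165)),((-77,-47,69),(193,451))]
S=[]
for f,C,o in (("w1.npz",C1,(195,95)),("w2.npz",C2,(136,66))):
    d=np.load(f); V,K=wcam(dict(tcp_pos=d["p"],eef_rot=d["r"]))
    S.append((np.array([c[0] for c in C])/1e3,np.array([c[1] for c in C])/2.4+o,V,K,np.array(o)))
def W(P,v): return P@Rt.from_euler('z',v[2]).as_matrix().T+[v[0],v[1],0]
def corr(V,v):
    D=np.eye(4); D[:3,:3]=Rt.from_rotvec(v[6:9]).as_matrix(); D[:3,3]=v[3:6]; return D@V
def res(v): return np.r_[np.concatenate([(proj(W(P,v),corr(V,v),K)-U).ravel() for P,U,V,K,o in S]), np.array(v[3:6])/.002, np.array(v[6:9])/.006]
s=least_squares(res,[.55,.027,.206]+[0]*6,loss='soft_l1'); v=s.x
def back(i,px,z):
    P,U,V,K,o=S[i]; u=np.array(px)/2.4+o
    return least_squares(lambda m:(proj(W(np.array([[m[0],m[1],z]]),v),corr(V,v),K)-u).ravel(),[0,.12]).x
if __name__=="__main__":
    print(v.round(4),np.degrees(v[2])); print(s.fun[:-6].reshape(-1,2).round(1).tolist())
    for i,m,p in((0,(333,537),(244,541)),(1,(334,100),(439,118))):
        print("mark",back(i,m,.086).round(4),"pointer",back(i,p,.09).round(4))
    np.save("st2.npy",v)
E
python3 fit.py
```

```text
[ 5.512e-01  2.600e-02  2.040e-01 -1.000e-04 -1.100e-03  6.000e-03
 -9.000e-04  2.200e-03  7.000e-04] 11.688028749351853
[[-0.2, 0.4], [0.1, 0.2], [-0.1, 0.2], [0.7, -0.3], [-0.2, -0.1], [1.2, -0.6], [-1.4, 1.5], [-0.9, 0.3], [-0.7, -0.7], [1.3, -0.8], [-0.6, 0.1], [0.9, 0.5], [0.6, -0.2], [-0.1, -0.3], [-0.5, -0.4], [-0.3, -0.5], [1.0, -0.7], [-0.3, -0.3], [-0.8, -0.3], [-0.7, 0.1], [0.8, -0.0], [0.5, 1.0], [0.1, 0.6], [0.5, 1.0], [-0.6, -0.3], [0.1, 0.6]]
mark [-0.0013  0.1365] pointer [0.0459 0.1264]
mark [-0.0014  0.1325] pointer [0.0451 0.125 ]
```

```bash
cat >> h.py <<'E'
try: v=np.load("st2.npy")
except Exception: v=None
def st(x,y,z): # station mm -> world m (z trolley)
    return np.array([x,y,z])/1e3@Rt.from_euler('z',v[2]).as_matrix().T+[v[0],v[1],0]
def inv(p): return (Rt.from_euler('z',-v[2]).apply(np.array(p)-[v[0],v[1],0])*1e3).round(1)
def rep(m=""):
    o=arm.get_obs(); print(m,"t",round(o["t"],2),"st",inv(o["tcp_pos"]),"F",Rt.from_euler('z',-v[2]).apply(o["ft_force"]).round(1),"w",round(o["width"],4),"ff",np.round(o["finger_force"],1)); return o
E
python3 - <<'E'
from h import *
Q=q(v[2]+np.pi/2)
arm.reach(st(-70,-30,110),Q); rep()
arm.move_linear(st(-70,-30,36),Q,speed=.12); rep("down")
arm.close_gripper(50); rep("closed")
arm.move_linear(st(-98,-30,36),Q,speed=.07); rep("pulled")
E
```

```text
t 8.1 st [-68.6 -29.5 111.1] F [ 0.5 -0.2  1.9] w 0.0852 ff 0.0
down t 8.87 st [-69.5 -29.8  36.5] F [-0.7  0.5  0.5] w 0.0853 ff 0.0
closed t 9.52 st [-69.9 -30.1  36.2] F [-1.7 -1.   5.7] w 0.0131 ff 50.9
pulled t 10.07 st [-99.  -30.1  36.2] F [-1.9  0.3  8.4] w 0.0132 ff 51.5
```

Run:
```python
from h import *
Q=q(v[2]+np.pi/2); Q2=q(v[2])
arm.let_go(); rep("open")
arm.move_linear(st(-98,-30,105),Q,speed=.2)
arm.reach(st(28,-30,105),Q)
arm.move_linear(st(28,-30,40),Q,speed=.12); rep("down")
arm.close_gripper(50); rep("closed")
arm.move_linear(st(28,-30,95),Q,speed=.12); rep("up")
arm.reach(st(28,-30,95),Q2); arm.dwell(.2); rep("turned")
im=arm.snapshot("wrist"); cv2.imwrite("pics/w3.png",im[:,:,::-1])
```

```text
open t 10.76 st [-98. -30.  36.] F [ 0.6 -0.2  1.3] w 0.0854 ff 0.0
down t 12.51 st [ 28.2 -29.9  40.4] F [ 0.3 -0.5  0.7] w 0.0857 ff 0.0
closed t 13.0 st [ 28.4 -30.1  40.6] F [-0.9  0.3  7.2] w 0.0394 ff 50.6
up t 13.61 st [ 27.7 -30.2  94.7] F [ 0.1  0.  -2.6] w 0.0394 ff 50.5
turned t 15.1 st [ 27.9 -30.1  94.9] F [ 0.2  0.  -2.2] w 0.0394 ff 50.4
```

View pics/w3.png

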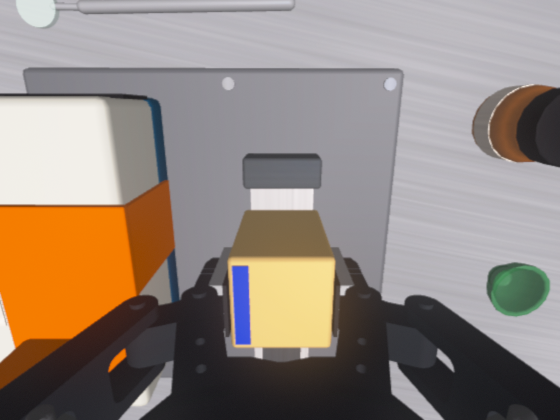

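The block is turned, with its stripe (240,305) now on the lamp side. The block's top centre is at column 281 and the jaw and bed centre at about 282, so it is centred to within 1 mm. I place it now and take the jaw.

Run:
```python
from h import *
Q=q(v[2]+np.pi/2); Q2=q(v[2])
arm.move_linear(st(28.3,-30.5,44),Q2,speed=.12)
arm.move_linear(st(28.3,-30.5,40.3),Q2,speed=.03); rep("placed")
arm.let_go(); rep("open")
arm.move_linear(st(28.3,-30.5,105),Q2,speed=.15)
arm.reach(st(-98,-30,105),Q)
arm.move_linear(st(-98,-30,36),Q,speed=.14); rep("down")
arm.close_gripper(50); rep("closed")
arm.move_linear(st(-74,-30,36),Q,speed=.06); rep("p")
for x in (-72,-71,-70,-69.5,-69):
    arm.move_linear(st(x,-30,36),Q,speed=.03); arm.dwell(.1); o=rep(str(x))
    if np.linalg.norm(o["ft_force"][:2])>14: break
im=arm.snapshot("wrist"); cv2.imwrite("pics/w4.png",im[:,:,::-1])
```

```text
placed t 16.0 st [ 28.5 -30.6  40.7] F [ 0.3 -1.1 -1.9] w 0.0395 ff 50.7
open t 16.52 st [ 28.3 -30.5  40.3] F [-0.3  0.4  0.8] w 0.0854 ff 0.0
down t 19.11 st [-97.7 -29.7  36.3] F [ 0.3 -1.2  0.8] w 0.0851 ff 0.0
closed t 19.76 st [-97.9 -30.1  36.2] F [-3.  -0.5  7.9] w 0.0132 ff 51.1
p t 20.31 st [-73.3 -30.1  36.3] F [ 3.  -2.3  4.2] w 0.0135 ff 50.8
-72 t 20.66 st [-71.8 -30.2  36.3] F [ 2.  -1.6  6.1] w 0.0132 ff 51.1
-71 t 21.01 st [-71.1 -30.2  36.2] F [-0.6 -1.5  9.2] w 0.0132 ff 51.4
-70 t 21.36 st [-70.2 -30.2  36.2] F [-1.9 -1.8 10.9] w 0.0131 ff 51.6
-69.5 t 21.71 st [-69.8 -30.2  36.2] F [-2.7 -2.2 11. ] w 0.0134 ff 51.8
-69 t 22.06 st [-69.4 -30.2  36.2] F [-3.5 -1.7 12. ] w 0.013 ff 51.9
```

View pics/w4.png

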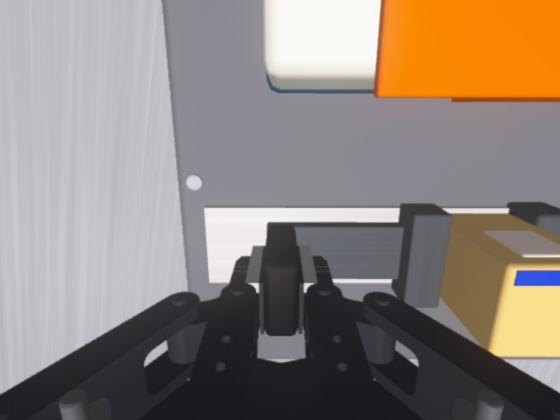

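The jaw is near the block, with the veneer towards the lamp. The force is still only friction, so I keep pushing until there is clear resistance.

Run:
```python
from h import *
Q=q(v[2]+np.pi/2)
for x in (-68.5,-68,-67.5,-67,-66.5,-66,-65.5,-65):
    arm.move_linear(st(x,-30,36),Q,speed=.03); arm.dwell(.1); o=rep(str(x))
    if -Rt.from_euler('z',-v[2]).apply(o["ft_force"])[0]>13: break
im=arm.snapshot("wrist"); cv2.imwrite("pics/w5.png",im[:,:,::-1])
```

```text
-68.5 t 22.46 st [-69.5 -30.2  36.2] F [-6.5 -0.5 16.5] w 0.0138 ff 52.5
-68 t 22.81 st [-69.4 -30.2  36.2] F [-10.6  -0.2  21.4] w 0.0135 ff 53.1
-67.5 t 23.16 st [-69.4 -30.2  36.2] F [-14.5   0.1  25.3] w 0.0132 ff 53.7
```

Resistance climbs sharply with the fin stopped at -69.4, so the jaw is closed. I release it, check, and go to the shutter.

Run:
```python
from h import *
Q=q(v[2]+np.pi/2)
arm.move_linear(st(-69.3,-30,36),Q,speed=.03); arm.dwell(.1); rep("relax")
arm.let_go(); rep("open")
arm.move_linear(st(-69.3,-30,150),Q,speed=.2)
arm.reach(st(-24.5,90,160),Q); arm.dwell(.2); rep("hover")
im=arm.snapshot("wrist"); cv2.imwrite("pics/w6.png",im[:,:,::-1])
```

```text
relax t 23.56 st [-69.6 -30.2  36.2] F [-2.7 -3.  10.2] w 0.0136 ff 51.7
open t 24.25 st [-69.3 -30.   36. ] F [ 0.6 -0.5 -0.1] w 0.085 ff 0.0
hover t 25.74 st [-25.   88.9 159.4] F [ 0.2 -0.6 -0.5] w 0.0853 ff 0.0
```

View pics/w6.png

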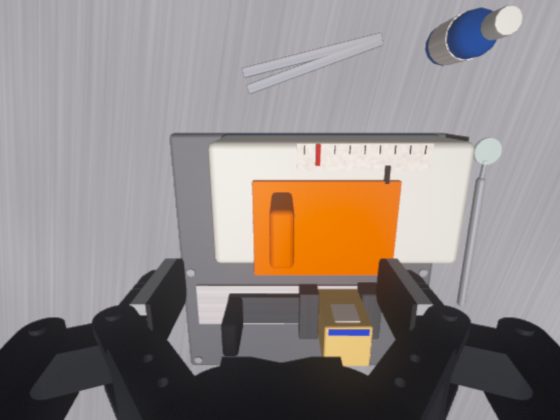

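The jaw is closed on the block and the veneer faces the lamp, with the stripe at (348,332). The mark is at (318,155) and the pointer at (387,174). Now I grip and pull the shutter.

Run:
```python
from h import *
Q=q(v[2]+np.pi/2)
arm.move_linear(st(-24.5,90,98),Q,speed=.12); rep("down")
arm.close_gripper(80); o=rep("closed"); x0=inv(o["tcp_pos"])[0]
arm.move_linear(st(x0-46.5,90,98),Q,speed=.07); arm.dwell(.3); o=rep("pulled")
im=arm.snapshot("wrist"); np.savez("w7.npz",im=im,p=o["tcp_pos"],r=o["eef_rot"])
V,K=wcam(o); u=proj(np.array([st(-1.4,123,90),st(-1.4,135,86)]),V,K); print(u)
c=u.mean(0).astype(int); x0,y0=max(0,min(460,c[0]-50)),max(0,c[1]-50); print(x0,y0)
cv2.imwrite("pics/w7c.png",cv2.resize(im[y0:y0+100,x0:x0+100,::-1],None,fx=6,fy=6,interpolation=cv2.INTER_CUBIC))
```

```text
down t 26.46 st [-24.2  90.2  98.4] F [-0.1  0.4 -0.5] w 0.0854 ff 0.0
closed t 27.11 st [-24.6  90.   98.3] F [-2.7 -0.7  6.4] w 0.0134 ff 77.8
pulled t 28.23 st [-69.8  90.   98.4] F [ 8.4 -0.5 -5.6] w 0.013 ff 78.0
[[424.34487042 192.96992179]
 [423.87659938 166.67504231]]
374 129
```

View pics/w7c.png

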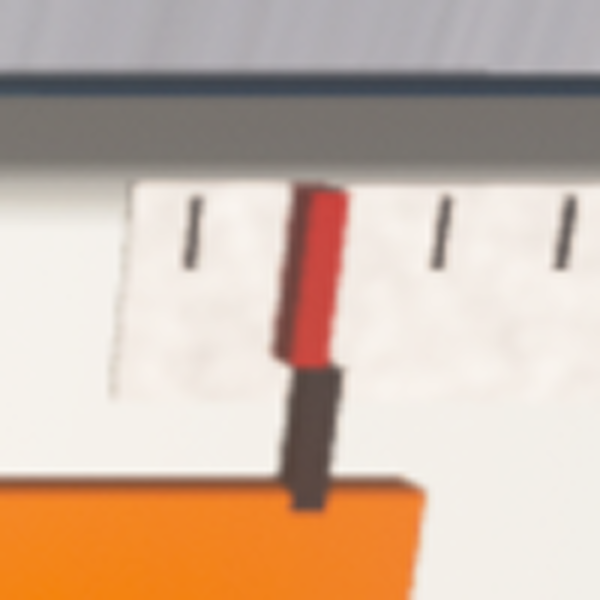

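The pointer and mark are within about 1 mm of each other, with the mark's front end at (311,362) and the pointer tip at (324,367) in the crop. Their tops differ in height, so I'll remove the parallax with sub-pixel tick profiles in the three views.

Run:
```python
from h import *
def prof(name,im,r,c0,c1):
    a=im[r[0]:r[1],c0:c1].astype(float).mean(0)
    print(name,"rows",r,"from",c0); print(" G",a[:,1].astype(int).tolist()); print(" R",a[:,0].astype(int).tolist())
w2=np.load("w2.npz")["im"]; w6=cv2.imread("pics/w6.png")[:,:,::-1]; w7=np.load("w7.npz")["im"]
prof("w2 ticks",w2,(103,107),262,348); prof("w2 ptr",w2,(116,124),312,326)
prof("w6 ticks",w6,(147,153),298,432); prof("w6 ptr",w6,(168,182),380,395)
prof("w7 ticks",w7,(166,170),395,550); prof("w7 ptr tip",w7,(191,194),416,438); prof("w7 mark end",w7,(186,189),416,434)
```

```text
w2 ticks rows (103, 107) from 262
 G [230, 230, 229, 225, 184, 200, 227, 233, 235, 234, 228, 173, 94, 75, 133, 208, 230, 231, 231, 231, 232, 233, 231, 192, 205, 229, 233, 233, 232, 231, 230, 227, 209, 179, 210, 228, 229, 227, 229, 229, 228, 224, 185, 205, 229, 232, 231, 230, 230, 229, 227, 208, 169, 201, 226, 229, 230, 230, 230, 230, 226, 182, 187, 221, 228, 228, 229, 230, 228, 225, 209, 167, 198, 224, 226, 228, 227, 225, 224, 223, 181, 174, 214, 224, 225, 225]
 R [237, 238, 238, 234, 197, 214, 236, 240, 242, 241, 238, 226, 211, 204, 204, 228, 238, 239, 239, 239, 240, 240, 239, 204, 218, 237, 240, 241, 240, 240, 238, 236, 221, 191, 221, 237, 237, 236, 237, 237, 236, 233, 197, 218, 238, 240, 239, 238, 238, 238, 235, 220, 180, 214, 234, 238, 238, 238, 238, 238, 233, 193, 198, 229, 236, 236, 237, 238, 236, 234, 220, 178, 210, 233, 235, 236, 235, 233, 231, 231, 193, 184, 223, 232, 232, 232]
w2 ptr rows (116, 124) from 312
 G [232, 232, 232, 231, 227, 174, 98, 86, 147, 211, 228, 230, 230, 231]
 R [237, 237, 237, 237, 233, 184, 109, 98, 157, 219, 235, 236, 236, 237]
w6 ticks rows (147, 153
[... 2883 characters left out ...]
241, 240, 240, 241, 236, 184, 108, 141, 218, 238, 239, 240, 241, 242, 242, 242, 242, 242, 242, 242, 242, 242, 242, 241, 239, 221, 151, 99, 165, 228, 241, 241, 241, 240, 240, 241, 242, 243, 243, 243, 242, 241, 241, 240, 239, 236, 202]
w7 ptr tip rows (191, 194) from 416
 G [237, 236, 235, 235, 235, 223, 157, 84, 71, 73, 74, 74, 74, 76, 104, 200, 235, 238, 239, 239, 239, 241]
 R [244, 244, 243, 243, 243, 232, 171, 98, 86, 88, 89, 89, 88, 89, 116, 213, 242, 245, 245, 246, 246, 246]
w7 mark end rows (186, 189) from 416
 G [234, 233, 220, 157, 91, 74, 71, 72, 72, 73, 73, 75, 110, 199, 230, 234, 236, 239]
 R [242, 241, 233, 184, 129, 120, 146, 183, 199, 201, 201, 202, 212, 231, 240, 241, 243, 245]
```

Using the 10 mm ticks as a ruler, the three views agree that the pull should be about 46.0 mm. The shutter is at 45.2 mm, so I pull about 0.8 mm more.

Run:
```python
from h import *
Q=q(v[2]+np.pi/2)
arm.move_linear(st(-71.9,90,98),Q,speed=.03); arm.dwell(.4); o=rep("pull2")
im=arm.snapshot("wrist"); arm.dwell(.6); rep("hold")
cv2.imwrite("pics/w8c.png",cv2.resize(im[120:400,250:530,::-1],None,fx=2.1,fy=2.1,interpolation=cv2.INTER_CUBIC))
```

```text
pull2 t 28.93 st [-70.6  90.   98.4] F [ 9.7 -0.4 -5.4] w 0.013 ff 78.0
hold t 29.57 st [-70.6  90.   98.4] F [ 9.7 -0.  -5.4] w 0.0131 ff 78.0
```

View pics/w8c.png

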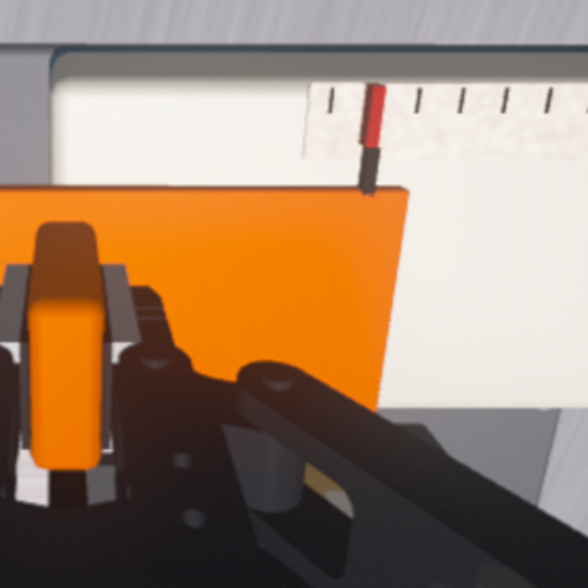

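The pointer (371,165) is now level with the mark (372,115), and the fin is gripped and holding steady. I hand in the job.

```bash
python3 -c "
from cell import arm
print(arm.job_done())"
```

```text
the job is handed in; nothing more can be done
None
```

I handed the job in at about 30 s: the block is turned with its veneer to the lamp and clamped mid-jaw, and the gripper is holding the shutter fin with the pointer level with the red mark to within about 0.5 mm by the camera views.

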